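Load the flask and hold it down in the parts shaker

TASK

Tip all six brass spacers out of the spouted metal cup into the white round flask, then stand the empty cup back on the bench, upright and let go. Then lift the flask by its neck, seat it upright in the sprung ring of the parts shaker and press it down until the ring is fully down, and finish while still holding it pressed there. Spill nothing, do not tip the flask over, and leave the wire spool, the multimeter and the screwdriver where they are.

Things in the scene. Friction and masses are not known exactly. Their poses are not given: they have to be found in the camera images.
- cup: Open aluminium tipping cup, 90 g. Origin: under the grip, on the underside; z up, spout towards its -x. Upright parallel side walls, 33 mm over the outside, 45 mm high, from x = -25 to +30 mm: grip across these (fingers at +y and -y). Ahead of x = -25 mm the floor ramps up 20 degrees to the lip. Spacers slide out when it is tipped spout-down 60 to 80 degrees.
- cup_lip (a point): Middle of the cup's pouring lip: 67 mm ahead of the cup's origin (towards its -x), 17.5 mm above its underside. The spout is 33 mm wide outside; its side walls rise 18 mm above it.
- flask: White plastic flask, open at the top, about 150 g, standing on a flat foot. Origin: centre of the underside; z up. Ball body 84 mm across (widest 36 mm up, foot 44 mm across); above it, from 66 to 112 mm, a straight neck of 60 mm outer, 53 mm inner diameter: grip across it from above. Inner floor 5 mm up.
- flask_mouth (a point): Centre of the flask's open mouth, at rim height, 112 mm above its underside.
- shaker: Parts shaker, fixed to the bench: a grey base 130 x 130 mm, 25 mm high, with a steel ring on three coil springs above it. Origin: centre of the underside, z up, the ring is centred over it.
- ring_top (a point): Centre of the ring's upper face (moves with it), 60 mm above the bench when up. Ring 88 mm outside, bore 66 mm, 10 mm thick, open below; guide posts 52 mm from the axis reach 65 mm above the bench. The flask's ball body rests in the bore, which centres it, with its underside about 12 mm below the ring's upper face.
- ring (a joint): How far the ring is pressed down, m: 0 up, 0.012 fully down on its stop. Springs push up with 5 N at the top, 11 N at the bottom: the loaded flask alone does not lower it; about 8 N of push on the flask does.
- spacer0: One of six loose brass spacers, a cylinder 12 mm across and 11 mm high, about 11 g; starts in the cup. Origin: its centre, z along its axis.
- spacer1: One of six loose brass spacers, a cylinder 12 mm across and 11 mm high, about 11 g; starts in the cup. Origin: its centre, z along its axis.
- spacer2: One of six loose brass spacers, a cylinder 12 mm across and 11 mm high, about 11 g; starts in the cup. Origin: its centre, z along its axis.
- spacer3: One of six loose brass spacers, a cylinder 12 mm across and 11 mm high, about 11 g; starts in the cup. Origin: its centre, z along its axis.
- spacer4: One of six loose brass spacers, a cylinder 12 mm across and 11 mm high, about 11 g; starts in the cup. Origin: its centre, z along its axis.
- spacer5: One of six loose brass spacers, a cylinder 12 mm across and 11 mm high, about 11 g; starts in the cup. Origin: its centre, z along its axis.
- wire_spool: Bystander: upright spool of wire with white flanges, 60 mm across, 50 mm high. Origin: centre of the underside.
- multimeter: Bystander: black hand-held multimeter lying on its back, 150 x 75 x 34 mm (long side along its x). Origin: centre of the underside.
- screwdriver: Bystander: screwdriver lying on the bench, along its own x.
Mind the look-alikes: they are no part of the job. What is shaped like the shaker but red is not meant.

How it is judged:
On the way, in this order (a step that is already met when the one before it is completed fails the run):
1. all six spacers are in the flask (horizontal distance between each of spacer0, spacer1, spacer2, spacer3, spacer4, spacer5 and flask below 0.036 m and z of spacer0 in the frame of flask between 0.0078 and 0.085 m and z of spacer1 in the frame of flask between 0.0078 and 0.085 m and z of spacer2 in the frame of flask between 0.0078 and 0.085 m and z of spacer3 in the frame of flask between 0.0078 and 0.085 m and z of spacer4 in the frame of flask between 0.0078 and 0.085 m and z of spacer5 in the frame of flask between 0.0078 and 0.085 m), for 0.2 s.
2. the empty cup stands upright on the bench, let go (height (world z) of cup below 0.006 m and angle between cup's own z axis and vertical below 0.12 rad and contact force between each of the arm, the fingers and cup below 0.1 N), for 0.2 s.
At the end, for the whole second after the job is handed in: All six spacers are in the flask; the cup stands upright on the bench (within 7 degrees), not touched; the flask sits in the ring (within 6 mm of its axis, upright within 8 degrees) and the arm is pushing it so that the ring stays at least 9.5 of its 12 mm down, without pushing on the shaker itself (all of step 1 and all of step 2 and value of joint ring above 0.0095 m and horizontal distance between flask and ring_top below 0.006 m and z of flask in the frame of ring_top below -0.004 m and angle between flask's own z axis and vertical below 0.14 rad and contact force between flask and shaker above 4 N and contact force between any of the fingers, the arm and flask above 2 N and contact force between each of the arm, the fingers and shaker below 0.5 N); the arm keeps its last pose, push and grip.
It fails at once if the wire spool is disturbed (moved over 30 mm) (distance of wire_spool from where it was at the start of the episode above 0.03 m).
It fails at once if the multimeter is disturbed (moved over 30 mm) (distance of multimeter from where it was at the start of the episode above 0.03 m).
It fails at once if the screwdriver is disturbed (moved over 30 mm) (distance of screwdriver from where it was at the start of the episode above 0.03 m).
It fails at once if the flask is tipped over (beyond 40 degrees) (angle between flask's own z axis and vertical above 0.7 rad).
It also fails if it takes over 72 s, if anything falls off the work surface, if the arm or the gripper's body presses on something with over 40 N, if the wrist force passes 120 N, or if a joint passes its speed limit or range.

ROBOT

A 6-joint arm with a two-finger parallel gripper is mounted at the origin on the work surface. World frame = base frame: x ahead of the robot, y to its left, z up, the work surface at z = 0. Lengths are in m, angles in rad, forces in N, time in s.
With the tool pointing down it reaches from about 0.25 to 0.725 m from the base axis. Payload 4 kg.
Tool frame: the origin (TCP) lies between the finger pads; the fingertips stand 17 mm ahead of it and the grasp point (between the pads) lies 2 mm behind it; z points along the fingers, y is the direction in which the jaws open and shut (so a half turn about z gives the same grasp; the last joint's range is limited). The gripper opens to 85 mm and grips with 20 to 120 N. Pads are 22 mm wide; open, the fingers measure 114 mm over their backs; the gripper's body (76 mm by 85 mm) begins 54 mm behind the grasp point. The pads swing forward as they close: fully open they stand 13 mm farther back than shut.
Start: joints at [1.196, 0.241, 0.005, 1.335, 0, 1.571], TCP at [0.183, 0.465, 0.248] pointing down, gripper open.
Joint ranges: [-2.72, 2.72], [-1.05, 1.87], [-1.09, 1.28], [-1.99, 2.15], [-1.42, 1.44], [-3.14, 3.14]. Speed limits (rad/s): [2.79, 2.79, 3.14, 3.14, 3.14, 3.14].

INTERFACE

Orientations are given as a unit quaternion [x, y, z, w].
In Python, from workcell import readout, viewer, order gives the robot as it stands. The module is installed in compiled form; this text tells all that it offers.
- The arm moves only by the shell command python3 -m crank 'ROWS'. ROWS is text: rows parted by semicolons, each of 7 numbers parted by spaces: the shift along the tool's x, y, z in m, then the turn, a rotation vector about the tool's x, y, z in rad, then the gripper's target within -1 to 1 (shut at 1, half-way at 0, fully open at -1). A call has 1 to 20 rows; each row shifts and turns the pose as measured when the row begins, along the tool's axes as they then stand; what a row does not reach is not made up. A row lasts 1/12 s, in which the tool goes at most 41.7 mm and 7.16 degrees, less where a joint would pass 70% of its speed; a pose out of reach is approached as far as the arm can. A call with a gripper value outside its range is refused whole. The fingers move at their own pace and stop on an object; the grip force is fixed at half the most. Time passes only in rows, so rows that do not move let the fingers close. It gives the time, the measured TCP pose, the force and the opening at its end, in the units of the state.
- readout.get_obs(): the state, without advancing time (a new reading comes with each control period).
- viewer.camera(name): name is "scene" or "top" or "wrist"; returns the picture (400x640x3 uint8, red, green, blue); there is no depth.
- viewer.calibration(name): a dict with "fx", "fy", "cx", "cy" (pixels), "eye" and "rotation" of the camera in the world. Camera axes: x right, y down, z forward; pixel columns grow to the right and rows downward; lengths in m; the calibration is good to about 2 mm. A picture is of the moment at which its call begins: read the wrist's pose just before it. calibration takes no time and is no camera call; for the wrist camera it gives the pose at the moment of the call.
- order.job_done(): hands the job in, once; it reports no verdict.
The state is a dict: "clock": time; "joint_pos": joint angles; "joint_vel": joint speeds; "tau": joint torques, N m; "eef_pos": TCP position; "tool_rot": TCP orientation; "ft_force": force on the tool from outside, world axes, zero at the start; "ft_torque": the same for the moment, N m; "grip_width": finger opening in m.
Only numpy, scipy, OpenCV 4.12 (cv2) and the standard library are available. Lean on these libraries where they do the work, as an engineer would, in place of code of your own. Each camera call takes 0.05 s, during which the arm holds its last target. There are 200 camera calls.

## Working session

There is one attempt and no reset: what is moved stays moved. The work goes in short steps, Python scripts to look and compute and a shell command to move; the robot and the scene stay as the last step left them, time stands still between calls to the robot, and variables do not carry over. Pictures are saved under pics/ and viewed, about 8 in all and at most 12, crops included, and the job is handed in when it is done.

```bash
mkdir -p pics; python3 - <<'E'
from workcell import readout, viewer
import cv2
o=readout.get_obs(); print(o)
for n in ("scene","top"):
    im=viewer.camera(n); cv2.imwrite(f"pics/{n}0.png",im[:,:,::-1]); print(n,viewer.calibration(n))
E
```

```text
{'clock': 0.0, 'joint_pos': array([ 1.19596914e+00,  2.41384781e-01,  3.73770429e-03,  1.33519104e+00,
       -1.52121137e-05,  1.57082203e+00]), 'joint_vel': array([-0.00035812, -0.00123776,  0.00020319, -0.00033886, -0.00087052,
        0.00150299]), 'tau': array([ 1.64516950e-03, -3.72323728e+01,  2.52405113e+01,  1.70256360e-02,
        1.36767298e-04, -1.02009400e-05]), 'eef_pos': array([0.18284493, 0.46473741, 0.24743214]), 'tool_rot': array([ 1.86330930e-01,  9.82486510e-01, -1.00443619e-03, -1.82725402e-04]), 'ft_force': array([-0.38866515,  0.74670014,  0.58844882]), 'ft_torque': array([-0.02089141,  0.02706449, -0.02142485]), 'grip_width': 0.08542356321526215}
scene {'fx': 373.14758676820236, 'fy': 373.14758676820236, 'cx': 318.06765725498593, 'cy': 197.69851389206343, 'eye': array([ 1.10024285, -0.35899254,  0.85478533]), 'rotation': array([ 0.86799903,  0.3528784 , -0.14064232, -0.31980348])}
top {'fx': 447.144830703996, 'fy': 447.144830703996, 'cx': 318.9810708431409, 'cy': 195.96796200926283, 'eye': array([0.50316435, 0.09792189, 1.36225224]), 'rotation': array([-0.70524043,  0.70701512, -0.02688684,  0.04519566])}
```

View pics/scene0.png

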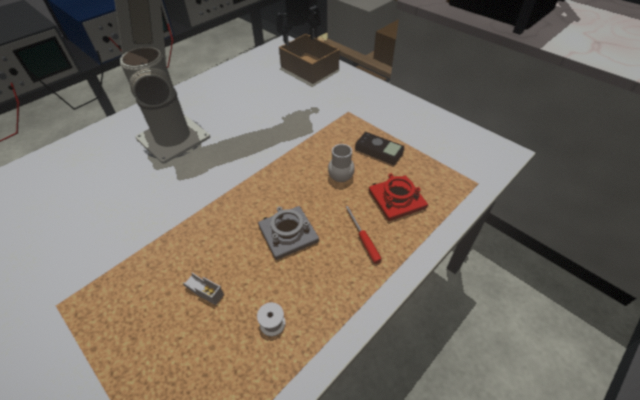

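View pics/top0.png

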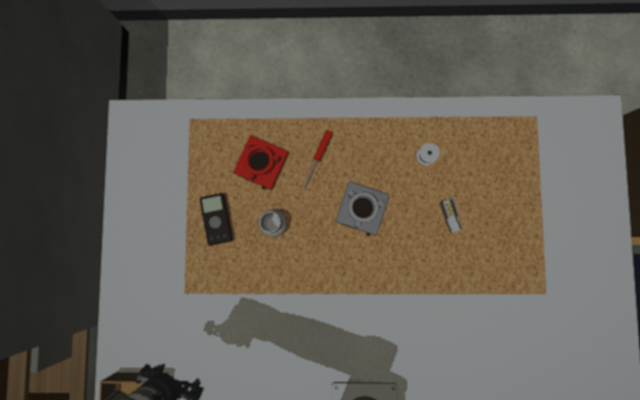

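Scene picture: cup at about (203,290), flask (341,163), grey shaker (288,230), red look-alike (398,195), spool (270,319). Top picture: cup at (451,216), flask (273,223), shaker (363,208), multimeter (215,219), screwdriver (318,158), spool (429,153). In the top picture the cup's bright ramp lies towards the robot, at the bottom. I'll make enlarged crops and a rough triangulation.

```bash
cat > h.py <<'E'
import numpy as np, cv2
from scipy.spatial.transform import Rotation as R
from workcell import readout, viewer
def ray(c,p):
    d=R.from_quat(c["rotation"]).apply([(p[0]-c["cx"])/c["fx"],(p[1]-c["cy"])/c["fy"],1]); return np.array(c["eye"]),d
def onz(c,p,z):
    e,d=ray(c,p); return e+d*(z-e[2])/d[2]
def tri(c1,p1,c2,p2):
    A=np.zeros((3,3));b=np.zeros(3);
    for c,p in((c1,p1),(c2,p2)):
        e,d=ray(c,p); d/=np.linalg.norm(d); P=np.eye(3)-np.outer(d,d); A+=P;b+=P@e
    return np.linalg.solve(A,b)
def proj(c,X):
    v=R.from_quat(c["rotation"]).inv().apply(np.array(X)-c["eye"]); return np.array([c["fx"]*v[0]/v[2]+c["cx"],c["fy"]*v[1]/v[2]+c["cy"]])
E
python3 - <<'E'
from h import *
S,T=viewer.calibration("scene"),viewer.calibration("top")
s=cv2.imread("pics/scene0.png");t=cv2.imread("pics/top0.png")
def crop(im,c): return cv2.resize(im[c[1]-30:c[1]+30,c[0]-30:c[0]+30],(260,260),interpolation=cv2.INTER_CUBIC)
rows=[]
for im,cs in((s,[(203,290),(341,163),(288,230)]),(t,[(452,216),(273,223),(363,208)])): rows.append(np.hstack([crop(im,c) for c in cs]))
m=np.vstack(rows); m=cv2.convertScaleAbs(m,alpha=1.5); cv2.imwrite("pics/crops.png",m)
for n,a,b in(("cup",(203,290),(451,216)),("flaskmouth",(342,149),(273,223)),("ring",(288,224),(363,208))): print(n,tri(S,a,T,b))
E
```

```text
cup [ 0.58016003 -0.26322148  0.00862072]
flaskmouth [0.55884145 0.26209142 0.12063332]
ring [0.60318582 0.0040533  0.04545996]
```

View pics/crops.png

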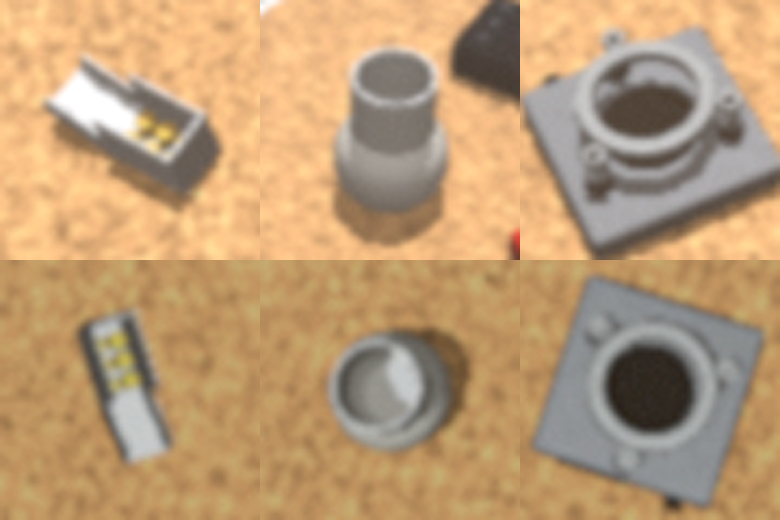

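Flask mouth, top picture: about (271,223); scene picture: (341.7,150.8). Ring, top: (363,207); scene: (287,223). The six spacers lie at the rear of the cup, and the spout points towards the robot, slightly to -y.

```bash
cat >> h.py <<'E'
def plan(tgt, yaw=None, pitch=0):
    """rows-worth: tool-frame shift to tgt world, keeping orientation"""
    o=readout.get_obs(); q=R.from_quat(o["tool_rot"]); return q.inv().apply(np.array(tgt)-o["eef_pos"])
E
python3 - <<'E'
from h import *
S,T,W=[viewer.calibration(n) for n in("scene","top","wrist")]
o=readout.get_obs();q=R.from_quat(o["tool_rot"])
print(W["fx"],W["cx"],W["cy"],"cam in tool",q.inv().apply(W["eye"]-o["eef_pos"]),"cam z in tool",q.inv().apply(R.from_quat(W["rotation"]).as_matrix().T).round(3))
for n,a,b in(("flaskmouth",(341.7,150.8),(270.7,223)),("ring",(287.3,222.6),(363.2,207.3))): print(n,tri(S,a,T,b))
u=lambda x,y:(422+x/4.333,186+(y-260)/4.333)
print("cup back rim",onz(T,u(105,318),.045),"lip walls",onz(T,u(150,451),.0175))
print("to flask",plan([.51,.24,.30]))
E
```

```text
314.8264883287026 316.97917284457134 204.45341614355766 cam in tool [ 0.06739767  0.00087739 -0.12600992] cam z in tool [[-0.001  1.     0.001]
 [-0.962 -0.001 -0.272]
 [-0.272 -0.002  0.962]]
flaskmouth [0.557186   0.26770803 0.10944661]
ring [0.60396375 0.00315287 0.05352167]
cup back rim [ 0.62651545 -0.24199621  0.045     ] lip walls [ 0.53720611 -0.27704257  0.0175    ]
to flask [-0.38672801 -0.08949264 -0.0523215 ]
```

```bash
cat >> h.py <<'E'
def down(cupyaw, tilt=0):
    """tool orientation holding the cup (tool y = cup y), cup x at cupyaw deg, spout down by tilt deg"""
    a=np.radians(cupyaw+90); y=np.array([np.cos(a),np.sin(a),0]); z=np.array([0,0,-1.]); x=np.cross(y,z)
    return R.from_matrix(np.c_[x,y,z])*R.from_euler("y",-tilt if False else tilt*SG,degrees=True)
SG=-1
def rows(p,Q,n,p0=None,Q0=None):
    o=readout.get_obs(); p0=o["eef_pos"] if p0 is None else p0; Q0=R.from_quat(o["tool_rot"]) if Q0 is None else Q0
    r=(Q0.inv()*Q).as_rotvec()/n; A=sum(R.from_rotvec(r*k).as_matrix() for k in range(n))
    d=np.linalg.solve(A,Q0.inv().apply(np.array(p)-p0)); print(n,"x",(d*1000).round(2),"mm",r.round(4),"max",np.linalg.norm(d*1000).round(1),np.degrees(np.linalg.norm(r)).round(2))
E
python3 - <<'E'
from h import *
# tilt check: spout dir(-x cup)=tool +x at tilt0; should go down
for s in(0,70): print(down(21.4,s).as_matrix()[:,0].round(2),down(21.4,s).as_matrix()[:,2].round(2))
rows([.52,.25,.30],down(21.4),12)
E
```

```text
[-0.93 -0.36 -0.  ] [ 0.  0. -1.]
[-0.32 -0.12 -0.94] [ 0.87  0.34 -0.34]
12 x [-29.32 -17.4   -4.36] mm [-0.0002 -0.0001 -0.0624] max 34.4 3.57
```

```bash
python3 -m crank '-.0293 -.0174 -.0044 0 0 -.0624 -1;-.0293 -.0174 -.0044 0 0 -.0624 -1;-.0293 -.0174 -.0044 0 0 -.0624 -1;-.0293 -.0174 -.0044 0 0 -.0624 -1;-.0293 -.0174 -.0044 0 0 -.0624 -1;-.0293 -.0174 -.0044 0 0 -.0624 -1;-.0293 -.0174 -.0044 0 0 -.0624 -1;-.0293 -.0174 -.0044 0 0 -.0624 -1;-.0293 -.0174 -.0044 0 0 -.0624 -1;-.0293 -.0174 -.0044 0 0 -.0624 -1;-.0293 -.0174 -.0044 0 0 -.0624 -1;-.0293 -.0174 -.0044 0 0 -.0624 -1;0 0 0 0 0 0 -1'
python3 - <<'E'
from h import *
import pickle
c=viewer.calibration("wrist"); im=viewer.camera("wrist"); cv2.imwrite("pics/w1.png",im[:,:,::-1]); pickle.dump(c,open("w1.pkl","wb"))
o=readout.get_obs(); print(o["joint_pos"].round(2)); print(proj(c,[.557,.268,.11]))
rows([.56,-.275,.28],down(21.4),15)
E
```

```text
clock: 1.18
eef_pos: [0.5334, 0.2455, 0.2934]
tool_rot: [-0.209, 0.978, -0.005, -0.007]
ft_force: [-0.2, 0.0, -1.1]
grip_width: 0.0852
[ 0.44  0.42  0.37  1.54 -0.    0.02]
[329.46241305 217.25450104]
15 x [ 11.67 -32.77   1.08] mm [-0.0004 -0.0011  0.0031] max 34.8 0.19
```

```bash
python3 -m crank '.0117 -.0328 .001 0 0 .003 -1;.0117 -.0328 .001 0 0 .003 -1;.0117 -.0328 .001 0 0 .003 -1;.0117 -.0328 .001 0 0 .003 -1;.0117 -.0328 .001 0 0 .003 -1;.0117 -.0328 .001 0 0 .003 -1;.0117 -.0328 .001 0 0 .003 -1;.0117 -.0328 .001 0 0 .003 -1;.0117 -.0328 .001 0 0 .003 -1;.0117 -.0328 .001 0 0 .003 -1;.0117 -.0328 .001 0 0 .003 -1;.0117 -.0328 .001 0 0 .003 -1;.0117 -.0328 .001 0 0 .003 -1;.0117 -.0328 .001 0 0 .003 -1;.0117 -.0328 .001 0 0 .003 -1;0 0 0 0 0 0 -1'
python3 - <<'E'
from h import *
import pickle
c=viewer.calibration("wrist"); im=viewer.camera("wrist"); cv2.imwrite("pics/w2.png",im[:,:,::-1]); pickle.dump(c,open("w2.pkl","wb"))
a=cv2.imread("pics/w1.png"); b=im[:,:,::-1]
cv2.imwrite("pics/m1.png",np.vstack([cv2.resize(a,(480,300)),cv2.resize(b,(480,300))]))
E
```

```text
clock: 2.57
eef_pos: [0.5485, -0.2822, 0.274]
tool_rot: [-0.191, 0.981, 0.0, -0.018]
ft_force: [-0.5, 1.2, -1.0]
grip_width: 0.0853
```

View pics/m1.png

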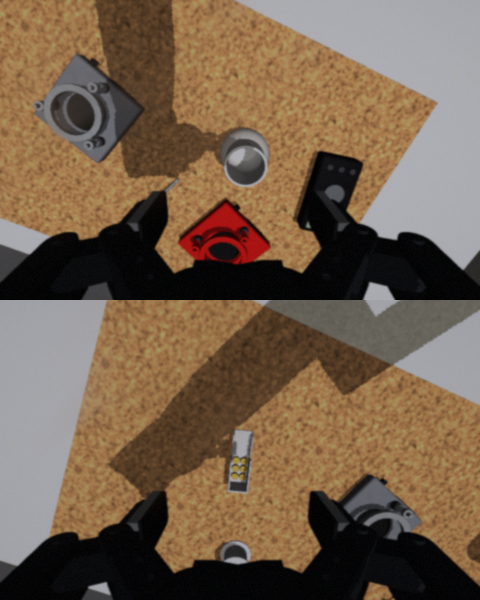

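Upper half (w1): the flask mouth is at about (328,219), against a prediction of (329,217), and the ring is at (103,147). Lower half (w2): the cup is at about (320,215), with its spout away from the gripper. I'll crop the cup closely.

```bash
python3 - <<'E'
from h import *
a=cv2.imread("pics/w2.png")[160:275,260:380]; b=cv2.imread("pics/w1.png")[150:270,270:390]
k=lambda x:cv2.resize(x,None,fx=5,fy=5,interpolation=cv2.INTER_CUBIC)
a=k(a); b=cv2.resize(b,(200,200)); m=np.zeros((575,800,3),np.uint8); m[:,:600]=a; m[:200,600:]=b
c=cv2.imread("pics/w1.png")[70:220,30:180]; m[200:400,600:]=cv2.resize(c,(200,200))
cv2.imwrite("pics/c2.png",m)
E
```

```text
(no output)
```

View pics/c2.png

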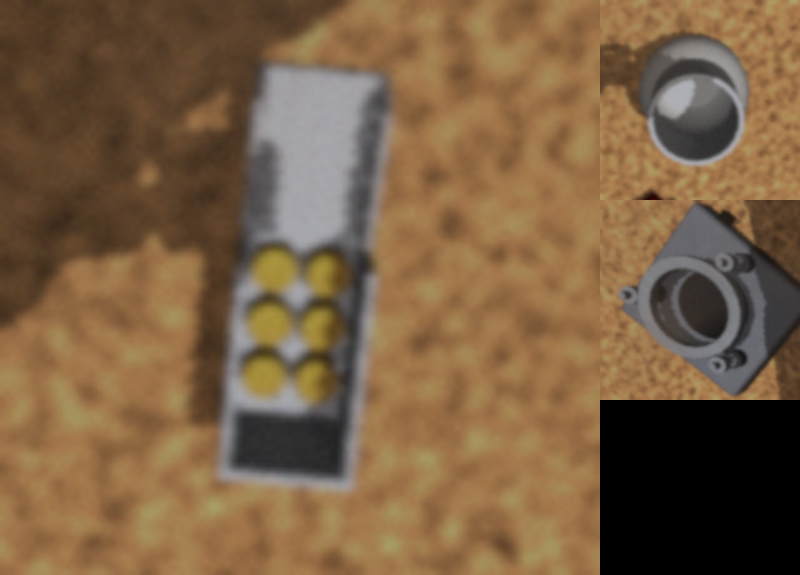

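The cup's back rim corners are at w2 (303.6,255.6) and (330.4,257.4), and its spout wall ends at (312.4,173) and (337.6,175). In w1 the flask mouth is at (328.2,220.8) and the ring at (99.4,150.3).

```bash
python3 - <<'E'
from h import *
import pickle
c1=pickle.load(open("w1.pkl","rb"));c2=pickle.load(open("w2.pkl","rb")); T=viewer.calibration("top");S=viewer.calibration("scene")
print("mouth",tri(c1,(328.2,220.8),T,(270.7,223)),tri(c1,(328.2,220.8),S,(341.7,150.8)),onz(c1,(328.2,220.8),.112))
print("ring",tri(c1,(99.4,150.3),T,(363.2,207.3)),tri(c1,(99.4,150.3),S,(287.3,222.6)),onz(c1,(99.4,150.3),.060))
L,Rr=onz(c2,(303.6,255.6),.045),onz(c2,(330.4,257.4),.045); print("back",L,Rr,np.linalg.norm(L-Rr))
t=lambda x,y:(422+x/4.333,186+(y-260)/4.333)
print("back tri",tri(c2,(317,256.5),T,t(105,318)), tri(c2,(303.6,255.6),T,t(132,312)),tri(c2,(330.4,257.4),T,t(80,325)))
for z in(.0175,.0355):
  l,r=onz(c2,(312.4,173),z),onz(c2,(337.6,175),z); print("front",z,l,r,np.linalg.norm(l-r)); 
  d=(L+Rr)/2-(l+r)/2; print("len",np.linalg.norm(d[:2]),"yaw",np.degrees(np.arctan2(d[1],d[0])))
y=L-Rr; print("yaw from back",np.degrees(np.arctan2(y[1],y[0]))-90,(L+Rr)/2)
o=readout.get_obs(); print(o["eef_pos"],R.from_quat(o["tool_rot"]).as_matrix().round(3))
E
```

```text
mouth [0.55459554 0.2638233  0.13301661] [0.56032011 0.26786843 0.11183315] [0.56045637 0.26809059 0.112     ]
ring [0.60388394 0.00341175 0.06050406] [0.60649611 0.00218264 0.05703555] [0.60517367 0.00368526 0.06      ]
back [ 0.6363992  -0.26341462  0.045     ] [ 0.62643348 -0.23225161  0.045     ] 0.03271771396565575
back tri [ 0.62983476 -0.24527833  0.04095632] [ 0.63282416 -0.26184713  0.04708487] [ 0.62565787 -0.22894081  0.03798276]
front 0.0175 [ 0.54234876 -0.28974343  0.0175    ] [ 0.53305843 -0.26006507  0.0175    ] 0.03109848329447704
len 0.09754447507861197 yaw 16.11260687522406
front 0.0355 [ 0.53993415 -0.29053989  0.0355    ] [ 0.53107841 -0.26224987  0.0355    ] 0.029643713264578268
len 0.10007254449280215 yaw 16.583392034735954
yaw from back -162.2660666794335 [ 0.63141634 -0.24783312  0.045     ]
[ 0.54848643 -0.27946555  0.27415909] [[-0.926 -0.377 -0.035]
 [-0.377  0.926 -0.004]
 [ 0.034  0.01  -0.999]]
```

```bash
python3 - <<'E'
from h import *
rows([.602,-.256,.09],down(17),7)
E
```

```text
7 x [-8.84  0.41 26.15] mm [ 0.0011 -0.0049  0.0128] max 27.6 0.79
```

```bash
python3 -m crank '-.0088 .0004 .026 .001 -.005 .0128 -1;-.0088 .0004 .026 .001 -.005 .0128 -1;-.0088 .0004 .026 .001 -.005 .0128 -1;-.0088 .0004 .026 .001 -.005 .0128 -1;-.0088 .0004 .026 .001 -.005 .0128 -1;-.0088 .0004 .026 .001 -.005 .0128 -1;-.0088 .0004 .026 .001 -.005 .0128 -1;0 0 0 0 0 0 -1'
python3 - <<'E'
from h import *
rows([.602,-.256,.026],down(17),4)
E
```

```text
clock: 3.28
eef_pos: [0.6023, -0.2408, 0.0884]
tool_rot: [-0.149, 0.989, 0.002, 0.003]
ft_force: [-1.0, 0.9, -0.7]
grip_width: 0.0852
4 x [ 1.25 -3.63 15.59] mm [0.001  0.0015 0.0006] max 16.1 0.11
```

```bash
python3 -m crank '.003 -.0072 .002 0 0 0 -1;.002 -.0072 .002 0 0 0 -1;0 0 0 0 0 0 -1;0 0 0 0 0 0 -1'
python3 - <<'E'
from h import *
o=readout.get_obs(); print(o["eef_pos"])
rows([.602,-.256,.026],down(17),4)
E
```

```text
clock: 3.62
eef_pos: [0.6015, -0.2534, 0.0875]
tool_rot: [-0.152, 0.988, 0.003, 0.002]
ft_force: [0.2, -0.0, -0.5]
grip_width: 0.0858
[ 0.60146135 -0.25336147  0.08754999]
4 x [ 0.12 -0.71 15.39] mm [0.0011 0.0013 0.002 ] max 15.4 0.15
```

```bash
python3 -m crank '0 -.0007 .0154 .001 .001 .002 -1;0 -.0007 .0154 .001 .001 .002 -1;0 -.0007 .0154 .001 .001 .002 -1;0 -.0007 .0154 .001 .001 .002 -1;0 0 0 0 0 0 -1'
python3 - <<'E'
from h import *
import pickle
c=viewer.calibration("wrist"); im=viewer.camera("wrist"); cv2.imwrite("pics/w3.png",im[:,:,::-1]); pickle.dump(c,open("w3.pkl","wb"))
o=readout.get_obs(); print(o["eef_pos"],o["ft_force"])
rows([.602,-.256,.026],down(17),1)
E
```

```text
clock: 4.03
eef_pos: [0.6084, -0.2618, 0.0365]
tool_rot: [-0.145, 0.989, -0.005, 0.009]
ft_force: [-1.5, 0.7, -0.3]
grip_width: 0.0852
[ 0.60933927 -0.26220313  0.03833615] [ 0.29392424 -0.12409916  0.97729416]
1 x [ 5.48  8.23 12.11] mm [-0.0148  0.019  -0.0048] max 15.6 1.41
```

View pics/w3.png

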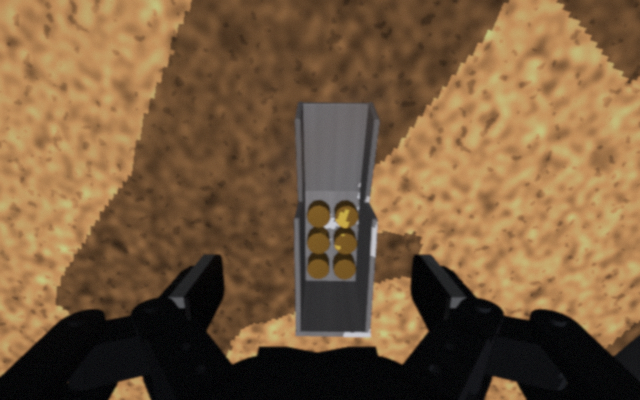

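w3: the cup is about 8 mm to the right of the jaw centre (cup at column 336, jaws at 317), which agrees with the reading. All six spacers are in it. I'll correct, lower and close.

```bash
python3 -m crank '.003 .0045 .003 -.007 .009 -.002 -1;.0025 .004 .003 -.007 .009 -.002 -1;0 0 0 0 0 0 -1;0 0 0 0 0 0 -1'
python3 - <<'E'
from h import *
for i in range(1):
    o=readout.get_obs(); print(o["eef_pos"])
rows([.602,-.256,.026],down(17),1)
E
```

```text
clock: 4.42
eef_pos: [0.6037, -0.257, 0.038]
tool_rot: [-0.147, 0.989, -0.002, 0.003]
ft_force: [0.1, -0.0, 1.0]
grip_width: 0.0855
[ 0.60366941 -0.25704486  0.03796939]
1 x [ 1.37  1.54 11.95] mm [-0.0047  0.006  -0.0015] max 12.1 0.45
```

```bash
python3 -m crank '.0007 .0008 .006 -.002 .003 0 -1;.0007 .0007 .006 -.002 .003 0 -1;0 0 0 0 0 0 -1'
python3 - <<'E'
from h import *
rows([.602,-.256,.026],down(17),1)
E
```

```text
clock: 4.67
eef_pos: [0.6031, -0.2563, 0.0272]
tool_rot: [-0.147, 0.989, -0.001, 0.001]
ft_force: [-0.0, 0.9, -0.5]
grip_width: 0.0854
1 x [1.02 0.59 1.15] mm [-0.0028  0.0024 -0.0011] max 1.6 0.22
```

```bash
python3 -m crank '0 0 0 0 0 0 0;0 0 0 0 0 0 .5;0 0 0 0 0 0 1;0 0 0 0 0 0 1;0 0 0 0 0 0 1;0 0 0 0 0 0 1;0 0 0 0 0 0 1;0 0 0 0 0 0 1;0 0 0 0 0 0 1'
python3 - <<'E'
from h import *
o=readout.get_obs();print(o["eef_pos"],o["tool_rot"])
rows([.602,-.256,.25],down(17),8)
E
```

```text
clock: 5.42
eef_pos: [0.6027, -0.2561, 0.0262]
tool_rot: [-0.147, 0.989, -0.001, 0.001]
ft_force: [-0.1, 0.6, -0.5]
grip_width: 0.0324
[ 0.60272607 -0.25613438  0.02621352] [-1.47242935e-01  9.89099729e-01 -8.57401894e-04  7.14028600e-04]
8 x [ 6.000e-02  1.000e-02 -2.797e+01] mm [-0.0002  0.0001 -0.0001] max 28.0 0.02
```

```bash
python3 -m crank '0 0 -.02 0 0 0 1;0 0 -.028 0 0 0 1;0 0 -.028 0 0 0 1;0 0 -.028 0 0 0 1;0 0 -.028 0 0 0 1;0 0 -.028 0 0 0 1;0 0 -.028 0 0 0 1;0 0 0 0 0 0 1'
cat >> h.py <<'E'
M=np.array([.559,.267,.112]); LT=np.array([.067,0,.0087])
def pour(tilt,dz,yaw=25.5,dx=.008):
    Q=down(yaw,tilt); a=np.radians(yaw); L=M+[dx*np.cos(a),dx*np.sin(a),dz]; return L-Q.apply(LT),Q
def lip():
    o=readout.get_obs();Q=R.from_quat(o["tool_rot"]); L=o["eef_pos"]+Q.apply(LT)-M; a=np.radians(25.5)
    z=Q.as_matrix()[:,2]
    print("clock",o["clock"],"lip rel mouth: out %.1f left %.1f up %.1f mm"%tuple(1000*np.array([L[0]*np.cos(a)+L[1]*np.sin(a),-L[0]*np.sin(a)+L[1]*np.cos(a),L[2]])),"tilt",np.degrees(np.arccos(-z[2])).round(1),"w",o["grip_width"].round(4))
E
python3 - <<'E'
from h import *
rows(pour(10,.05)[0],pour(10,.05)[1],18)
E
```

```text
clock: 6.08
eef_pos: [0.5984, -0.254, 0.2146]
tool_rot: [-0.147, 0.989, 0.004, -0.006]
ft_force: [0.7, -0.4, -0.1]
grip_width: 0.0322
18 x [-12.18  28.13   2.94] mm [-0.0002 -0.0103 -0.0083] max 30.8 0.76
```

```bash
python3 -m crank '-.012 .02 .002 0 -.01 -.0083 1;-.0122 .0281 .0029 0 -.01 -.0083 1;-.0122 .0281 .0029 0 -.01 -.0083 1;-.0122 .0281 .0029 0 -.01 -.0083 1;-.0122 .0281 .0029 0 -.01 -.0083 1;-.0122 .0281 .0029 0 -.01 -.0083 1;-.0122 .0281 .0029 0 -.01 -.0083 1;-.0122 .0281 .0029 0 -.01 -.0083 1;-.0122 .0281 .0029 0 -.01 -.0083 1;-.0122 .0281 .0029 0 -.01 -.0083 1;-.0122 .0281 .0029 0 -.01 -.0083 1;-.0122 .0281 .0029 0 -.01 -.0083 1;-.0122 .0281 .0029 0 -.01 -.0083 1;-.0122 .0281 .0029 0 -.01 -.0083 1;-.0122 .0281 .0029 0 -.01 -.0083 1;-.0122 .0281 .0029 0 -.01 -.0083 1;-.0122 .0281 .0029 0 -.01 -.0083 1;-.0122 .02 .0029 0 -.01 -.0083 1;0 0 0 0 0 0 1;0 0 0 0 0 0 1'
python3 - <<'E'
from h import *
lip()
rows(pour(20,.015)[0],pour(20,.015)[1],5)
E
```

```text
clock: 7.75
eef_pos: [0.6225, 0.3038, 0.1585]
tool_rot: [-0.221, 0.972, 0.017, 0.075]
ft_force: [-0.8, -0.5, -0.8]
grip_width: 0.0324Traceback (most recent call last):
  File "<stdin>", line 2, in <module>
  File "h.py", line 33, in lip
    print("clock",o["clock"],"lip rel mouth: out %.1f left %.1f up %.1f mm"%tuple(1000*np.array([L[0]*np.cos(a)+L[1]*np.sin(a),-L[0]*np.sin(a)+L[1]*np.cos(a),L[2]])),"tilt",np.degrees(np.arccos(-z[2])).round(1),"w",o["grip_width"].round(4))
                                                                                                                                                                                                                       ^^^^^^^^^^^^^^^^^^^^^
AttributeError: 'float' object has no attribute 'round'
```

```bash
sed -i 's/o\["grip_width"\].round(4)/o["grip_width"]/' h.py; python3 - <<'E'
from h import *
lip()
rows(pour(20,.015)[0],pour(20,.015)[1],5)
c=viewer.calibration("wrist"); im=viewer.camera("wrist"); cv2.imwrite("pics/w4.png",im[:,:,::-1]); print(proj(c,M))
E
```

```text
clock 7.75 lip rel mouth: out 8.2 left 5.7 up 27.7 mm tilt 8.8 w 0.03238274071357408
5 x [ 1.02 -1.18 -0.15] mm [-0.     -0.0391  0.0004] max 1.6 2.24
[306.22782721  89.4157023 ]
```

View pics/w4.png

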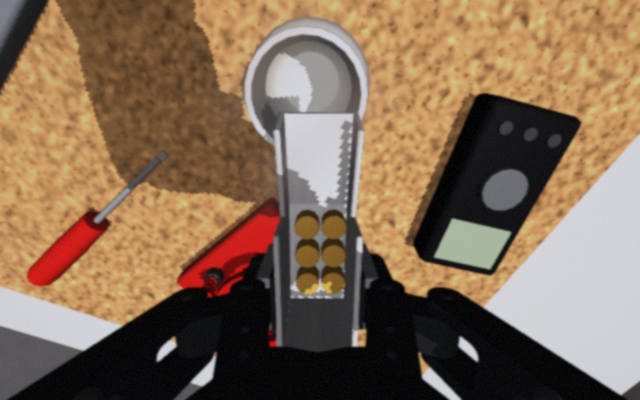

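w4: the flask mouth is centred at about (307,85), matching the prediction of (306,89). The lip is at (319,113) over the far half of the mouth, and the spacers are still at the rear. Now I'll tilt around the lip.

```bash
python3 -m crank '.001 -.0012 0 0 -.039 0 1;.001 -.0012 0 0 -.039 0 1;.001 -.0012 0 0 -.039 0 1;.001 -.0012 0 0 -.039 0 1;.001 -.0012 0 0 -.039 0 1;0 0 0 0 0 0 1;0 0 0 0 0 0 1'
python3 - <<'E'
from h import *
lip()
rows(*pour(30,.012),3)
rows(*pour(74,.004),12,*pour(30,.012))
E
```

```text
clock: 8.38
eef_pos: [0.6188, 0.2858, 0.1521]
tool_rot: [-0.213, 0.962, 0.036, 0.168]
ft_force: [0.0, 0.5, -2.2]
grip_width: 0.032
clock 8.3833 lip rel mouth: out 1.9 left -8.3 up 9.2 mm tilt 19.8 w 0.03196231252181506
3 x [-1.58  2.92 -4.03] mm [-0.0018 -0.0593 -0.0024] max 5.2 3.4
12 x [ 1.22  0.   -3.83] mm [ 0.    -0.064  0.   ] max 4.0 3.67
```

```bash
python3 -m crank '-.0016 .0029 -.004 0 -.03 0 1;-.0016 .0029 -.004 0 -.03 0 1;0 0 0 0 0 0 1;0 0 0 0 0 0 1;0 0 0 0 0 0 1'
python3 - <<'E'
from h import *
lip()
rows(*pour(30,.008),1)
rows(*pour(50,.006),5)
E
```

```text
clock: 8.8
eef_pos: [0.6183, 0.2876, 0.161]
tool_rot: [-0.21, 0.957, 0.041, 0.195]
ft_force: [-0.4, -0.3, -2.7]
grip_width: 0.0323
clock 8.8 lip rel mouth: out 4.1 left -6.2 up 14.8 mm tilt 23.0 w 0.03233306500831063
1 x [ 0.7   6.96 -0.38] mm [-0.0087 -0.1217 -0.0118] max 7.0 7.02
5 x [ 1.45  1.36 -4.36] mm [-0.0021 -0.0941 -0.002 ] max 4.8 5.4
```

```bash
python3 -m crank '0 .007 0 -.008 -.03 -.012 1;0 0 0 0 0 0 1;0 0 0 0 0 0 1'
python3 - <<'E'
from h import *
lip()
rows(*pour(50,.006),5)
E
```

```text
clock: 9.05
eef_pos: [0.6171, 0.2936, 0.1609]
tool_rot: [-0.215, 0.953, 0.047, 0.209]
ft_force: [-0.4, 1.4, -0.8]
grip_width: 0.0324
clock 9.05 lip rel mouth: out 6.6 left -0.9 up 13.1 mm tilt 24.7 w 0.032401461340935765
5 x [ 1.61  0.19 -4.55] mm [-0.0003 -0.0884 -0.0002] max 4.8 5.06
```

Good. Tilt in stages.

```bash
python3 -m crank '.0016 .0002 -.0045 0 -.088 0 1;.0016 .0002 -.0045 0 -.088 0 1;.0016 .0002 -.0045 0 -.088 0 1;0 0 0 0 0 0 1'
python3 - <<'E'
from h import *
lip()
rows(*pour(60,.006),4)
E
```

```text
clock: 9.38
eef_pos: [0.6069, 0.2882, 0.1675]
tool_rot: [-0.206, 0.917, 0.074, 0.333]
ft_force: [-1.3, -1.6, -4.7]
grip_width: 0.0323
clock 9.3833 lip rel mouth: out 6.5 left -1.4 up 5.9 mm tilt 39.8 w 0.032289563187441146
4 x [ 0.76  0.36 -5.59] mm [-0.0009 -0.0879 -0.0003] max 5.7 5.04
```

```bash
python3 -m crank '.0006 .0003 -.006 0 -.088 0 1;.0006 .0003 -.006 0 -.088 0 1;.0006 .0003 -.006 0 -.088 0 1;0 0 0 0 0 0 1'
python3 - <<'E'
from h import *
lip()
rows(*pour(72,.003),4)
E
```

```text
clock: 9.72
eef_pos: [0.5955, 0.2827, 0.1788]
tool_rot: [-0.194, 0.866, 0.1, 0.449]
ft_force: [-2.3, -0.2, -3.5]
grip_width: 0.0323
clock 9.7167 lip rel mouth: out 8.1 left -1.5 up 7.1 mm tilt 54.8 w 0.03230661056078978
4 x [ 1.75  0.38 -4.54] mm [-0.0014 -0.0751 -0.0002] max 4.9 4.31
```

```bash
python3 -m crank '.0017 .0004 -.0045 -.001 -.075 0 1;.0017 .0004 -.0045 -.001 -.075 0 1;.0017 .0004 -.0045 -.001 -.075 0 1;.0017 .0004 -.0045 -.001 -.075 0 1;0 0 0 0 0 0 1;0 0 0 0 0 0 1;0 0 0 0 0 0 1;0 0 0 0 0 0 1;0 0 0 0 0 0 1'
python3 - <<'E'
from h import *
lip()
rows(*pour(76,.003),1)
im=viewer.camera("wrist"); cv2.imwrite("pics/w5.png",im[:,:,::-1])
im2=viewer.camera("scene");im3=viewer.camera("top")
k=lambda x,a,b:cv2.resize(x[b-40:b+40,a-50:a+50],(400,320),interpolation=cv2.INTER_CUBIC)
m=np.vstack([np.hstack([k(im2,341,150),k(im3,273,215)]),np.hstack([cv2.resize(im,(400,250)),np.zeros((250,400,3),np.uint8)])])
cv2.imwrite("pics/m5.png",cv2.convertScaleAbs(m[:,:,::-1],alpha=1.3))
E
```

```text
clock: 10.47
eef_pos: [0.6005, 0.2856, 0.1845]
tool_rot: [-0.178, 0.794, 0.127, 0.568]
ft_force: [-0.4, 0.7, -1.0]
grip_width: 0.0325
clock 10.4667 lip rel mouth: out 32.1 left -1.1 up 6.3 mm tilt 71.1 w 0.03246783927006462
1 x [ 11.87   0.98 -27.35] mm [-0.0041 -0.0847 -0.0009] max 29.8 4.86
```

View pics/m5.png

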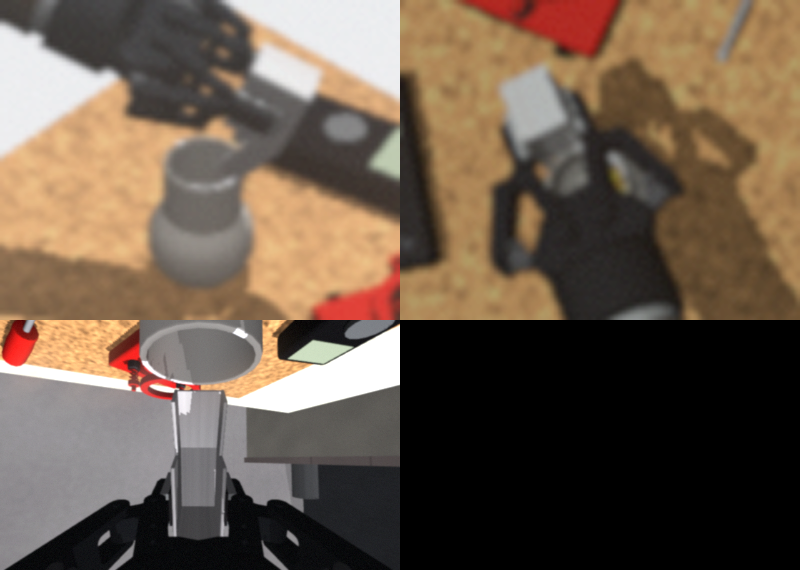

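The cup is empty. However, the lip ended 24 mm further out than commanded, now beyond the rim, so I must check where the spacers went. I'll raise clear and look.

```bash
python3 - <<'E'
from h import *
o=readout.get_obs(); print(o["joint_pos"].round(3),o["eef_pos"])
p=o["eef_pos"]
rows(p+[0.02,0.0,.07],down(25.5,60),4)
E
```

```text
[ 4.460e-01  4.260e-01 -9.260e-01 -1.024e+00 -5.000e-03  1.000e-03] [0.5996445  0.28520618 0.18458914]
4 x [-17.9   -2.15  -2.68] mm [-0.001   0.0489 -0.0004] max 18.2 2.8
```

```bash
python3 -m crank '-.0179 -.002 -.0027 0 .049 0 1;-.0179 -.002 -.0027 0 .049 0 1;-.0179 -.002 -.0027 0 .049 0 1;-.0179 -.002 -.0027 0 .049 0 1;0 0 0 0 0 0 1'
python3 - <<'E'
from h import *
o=readout.get_obs();lip(); print(o["joint_pos"].round(2))
rows([.602,-.10,.26],down(17,0),18)
rows([.602,.15,.26],down(20,0),12)
E
```

```text
clock: 11.03
eef_pos: [0.6152, 0.284, 0.2422]
tool_rot: [-0.191, 0.852, 0.107, 0.476]
ft_force: [1.6, -0.0, 1.6]
grip_width: 0.0325
clock 11.0333 lip rel mouth: out 30.4 left -8.7 up 68.6 mm tilt 58.4 w 0.03248214377021055
[ 0.43  0.16 -0.67 -0.28  0.01 -0.01]
18 x [  6.94 -19.58  -5.64] mm [0.0041 0.0566 0.0073] max 21.5 3.28
12 x [ 3.91 -9.84 -4.32] mm [0.0039 0.0849 0.007 ] max 11.4 4.89
```

```bash
python3 -m crank '.0039 -.0098 -.0043 .004 .085 .007 1;.0039 -.0098 -.0043 .004 .085 .007 1;.0039 -.0098 -.0043 .004 .085 .007 1;.0039 -.0098 -.0043 .004 .085 .007 1;.0039 -.0098 -.0043 .004 .085 .007 1;.0039 -.0098 -.0043 .004 .085 .007 1;.0039 -.0098 -.0043 .004 .085 .007 1;.0039 -.0098 -.0043 .004 .085 .007 1;.0039 -.0098 -.0043 .004 .085 .007 1;.0039 -.0098 -.0043 .004 .085 .007 1;.0039 -.0098 -.0043 .004 .085 .007 1;.0039 -.0098 -.0043 .004 .085 .007 1;0 0 0 0 0 0 1'
python3 - <<'E'
from h import *
import pickle
print(readout.get_obs()["joint_pos"].round(2))
c=viewer.calibration("wrist"); pickle.dump(c,open("w6.pkl","wb"))
im=viewer.camera("wrist"); cv2.imwrite("pics/w6.png",im[:,:,::-1]); print(proj(c,M))
im2=viewer.camera("scene");im3=viewer.camera("top"); cv2.imwrite("pics/s6.png",im2[:,:,::-1]);cv2.imwrite("pics/t6.png",im3[:,:,::-1])
k=lambda x,a,b:cv2.resize(x[b-40:b+40,a-50:a+50],(400,320),interpolation=cv2.INTER_CUBIC)
p=proj(c,M).astype(int)
w=im[max(p[1]-70,0):p[1]+70,max(p[0]-85,0):p[0]+85]
m=np.vstack([np.hstack([k(im2,341,150),k(im3,273,215)]),np.hstack([cv2.resize(im,(400,250)),cv2.resize(w,(400,250))])])
cv2.imwrite("pics/m6.png",cv2.convertScaleAbs(m[:,:,::-1],alpha=1.4))
E
```

```text
clock: 12.12
eef_pos: [0.5955, 0.1435, 0.2487]
tool_rot: [-0.173, 0.985, -0.005, -0.019]
ft_force: [1.3, 0.3, -2.2]
grip_width: 0.0326
[ 0.24  0.5   0.39  1.5  -0.01 -0.11]
[466.10490211 211.70892164]
```

View pics/m6.png

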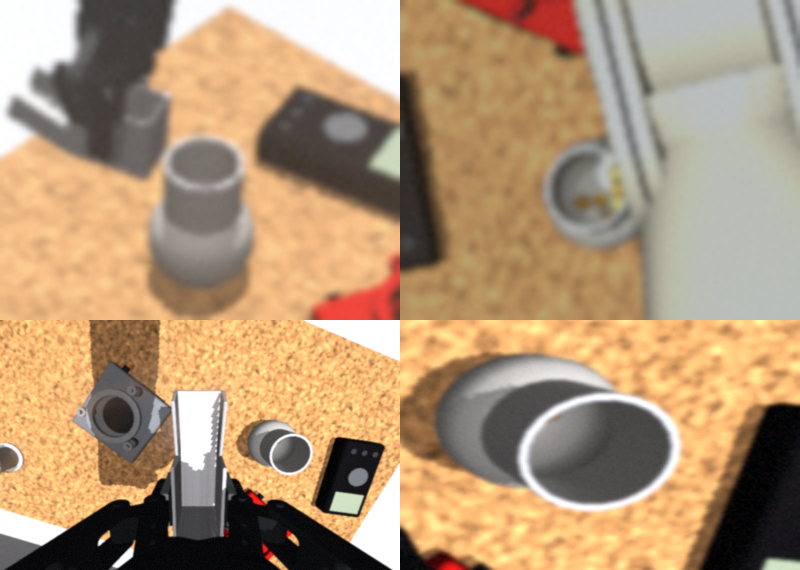

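m6: the brass spacers show inside the flask in the top view (about (590,200) in the montage). None show on the bench, the flask is undisturbed and the cup is empty. Now I'll set the cup down at (0.59,-0.20).

```bash
python3 - <<'E'
from h import *
rows([.59,-.20,.16],down(17,0),12)
E
```

```text
12 x [  9.31 -27.12   7.71] mm [-0.0003 -0.0029  0.0044] max 29.7 0.3
```

```bash
python3 -m crank '.0093 -.0271 0 0 -.003 .0044 1;.0093 -.0271 0 0 -.003 .0044 1;.0093 -.0271 .0077 0 -.003 .0044 1;.0093 -.0271 .0077 0 -.003 .0044 1;.0093 -.0271 .0077 0 -.003 .0044 1;.0093 -.0271 .0077 0 -.003 .0044 1;.0093 -.0271 .0077 0 -.003 .0044 1;.0093 -.0271 .0077 0 -.003 .0044 1;.0093 -.0271 .0077 0 -.003 .0044 1;.0093 -.0271 .0077 0 -.003 .0044 1;.0093 -.0271 .0077 0 -.003 .0044 1;.0093 -.0271 .0077 0 -.003 .0044 1;0 0 0 0 0 0 1;0 0 0 0 0 0 1'
python3 - <<'E'
from h import *
o=readout.get_obs(); print(o["eef_pos"])
rows([.59,-.20,.045],down(17,0),5)
E
```

```text
clock: 13.43
eef_pos: [0.5867, -0.2007, 0.1754]
tool_rot: [-0.156, 0.987, -0.004, 0.026]
ft_force: [0.7, 1.5, -1.1]
grip_width: 0.0322
[ 0.58674604 -0.20069311  0.17535961]
5 x [ 0.13  0.17 26.08] mm [-0.003   0.0101  0.0034] max 26.1 0.63
```

```bash
python3 -m crank '0 0 .026 -.003 .01 .003 1;0 0 .026 -.003 .01 .003 1;0 0 .026 -.003 .01 .003 1;0 0 .026 -.003 .01 .003 1;0 0 .018 -.003 .01 .003 1;0 0 0 0 0 0 1;0 0 0 0 0 0 1;0 0 0 0 0 0 1'
python3 - <<'E'
from h import *
o=readout.get_obs(); print(o["eef_pos"])
rows([.589,-.20,.027],down(17,0),2)
E
```

```text
clock: 14.1
eef_pos: [0.5927, -0.1921, 0.0586]
tool_rot: [-0.153, 0.988, -0.004, 0.011]
ft_force: [1.3, -0.0, -0.4]
grip_width: 0.0324
[ 0.5927157  -0.19208397  0.05858507]
2 x [ 3.2  -3.09 15.77] mm [-0.0055  0.01    0.0054] max 16.4 0.72
```

```bash
python3 -m crank '0 0 .012 -.005 .01 0 1;0 0 .012 -.005 .01 0 1;0 0 0 0 0 0 1;0 0 0 0 0 0 1;0 0 0 0 0 0 1'
python3 - <<'E'
from h import *
o=readout.get_obs(); print(o["eef_pos"])
rows([o["eef_pos"][0],o["eef_pos"][1],.026],down(17,0),1)
E
```

```text
clock: 14.52
eef_pos: [0.5968, -0.192, 0.0384]
tool_rot: [-0.154, 0.988, -0.003, 0.004]
ft_force: [-0.2, 0.1, -1.6]
grip_width: 0.0321
[ 0.59676636 -0.19197767  0.03842316]
1 x [ 0.09  0.08 12.42] mm [-0.0063  0.0075  0.0126] max 12.4 0.91
```

```bash
python3 -m crank '0 0 .006 -.003 .004 0 1;0 0 .006 -.003 .004 0 1;0 0 0 0 0 0 1;0 0 0 0 0 0 1;0 0 0 0 0 0 1'
python3 - <<'E'
from h import *
o=readout.get_obs(); print(o["eef_pos"],o["ft_force"])
rows([o["eef_pos"][0],o["eef_pos"][1],.026],down(17,0),1)
E
```

```text
clock: 14.93
eef_pos: [0.5978, -0.1929, 0.0262]
tool_rot: [-0.154, 0.988, -0.0, 0.0]
ft_force: [-1.8, 2.1, 0.7]
grip_width: 0.0324
[ 0.59784039 -0.19287595  0.02622551] [-1.80274041  2.14965064  0.72283241]
1 x [0.   0.   0.23] mm [-0.001   0.0006  0.0117] max 0.2 0.67
```

```bash
python3 -m crank '0 0 .0005 0 0 0 1;0 0 0 0 0 0 .5;0 0 0 0 0 0 0;0 0 0 0 0 0 -1;0 0 0 0 0 0 -1;0 0 0 0 0 0 -1;0 0 0 0 0 0 -1'
python3 -m crank '0 0 -.015 0 0 0 -1;0 0 -.02 0 0 0 -1;0 0 -.03 0 0 0 -1;0 0 -.03 0 0 0 -1;0 0 -.03 0 0 0 -1;0 0 -.03 0 0 0 -1;0 0 -.03 0 0 0 -1;0 0 0 0 0 0 -1'
python3 - <<'E'
from h import *
import pickle
c=viewer.calibration("wrist"); pickle.dump(c,open("w7.pkl","wb"))
im=viewer.camera("wrist"); t=viewer.camera("top"); s=viewer.camera("scene"); cv2.imwrite("pics/t7.png",t[:,:,::-1])
k=lambda x,a,b:cv2.resize(x[b-25:b+25,a-25:a+25],(300,300),interpolation=cv2.INTER_CUBIC)
m=np.hstack([cv2.resize(im,(480,300)),k(t,271,223)])
sc=cv2.resize(s[120:345,150:450],(400,300)); m=np.vstack([m,np.hstack([sc,k(s,203+35,280),np.zeros((300,80,3),np.uint8)])])
cv2.imwrite("pics/m7.png",cv2.convertScaleAbs(m[:,:,::-1],alpha=1.4))
rows([.559,.267,.25],down(17),16)
E
```

```text
clock: 15.52
eef_pos: [0.5986, -0.1933, 0.0271]
tool_rot: [-0.153, 0.988, -0.001, 0.001]
ft_force: [-0.0, -0.5, 0.4]
grip_width: 0.0852
clock: 16.18
eef_pos: [0.5955, -0.1922, 0.2159]
tool_rot: [-0.154, 0.988, 0.001, -0.003]
ft_force: [-0.0, -1.0, 1.3]
grip_width: 0.0854
16 x [-6.53 27.97 -2.5 ] mm [ 0.0006 -0.0009  0.0007] max 28.8 0.08
```

View pics/m7.png

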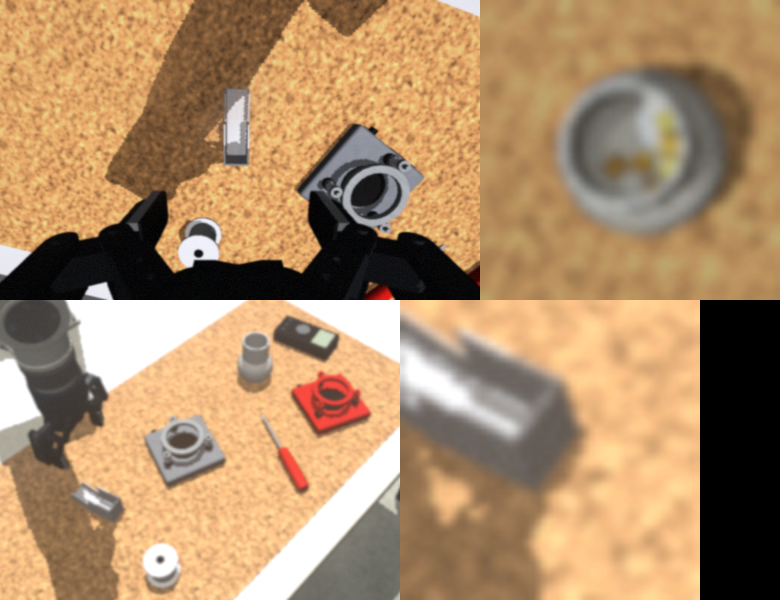

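m7: the cup stands upright, empty and released at about (315,170) in the wrist picture. Spacers lie in the flask, and the bystanders are where they were. The ring in the wrist view is at about (501,263). I'll move over the flask.

```bash
python3 -m crank '-.0065 .028 -.0025 0 0 0 -1;-.0065 .028 -.0025 0 0 0 -1;-.0065 .028 -.0025 0 0 0 -1;-.0065 .028 -.0025 0 0 0 -1;-.0065 .028 -.0025 0 0 0 -1;-.0065 .028 -.0025 0 0 0 -1;-.0065 .028 -.0025 0 0 0 -1;-.0065 .028 -.0025 0 0 0 -1;-.0065 .028 -.0025 0 0 0 -1;-.0065 .028 -.0025 0 0 0 -1;-.0065 .028 -.0025 0 0 0 -1;-.0065 .028 -.0025 0 0 0 -1;-.0065 .028 -.0025 0 0 0 -1;-.0065 .028 -.0025 0 0 0 -1;-.0065 .028 -.0025 0 0 0 -1;-.0065 .028 -.0025 0 0 0 -1;0 0 0 0 0 0 -1;0 0 0 0 0 0 -1'
python3 - <<'E'
from h import *
import pickle
c7=pickle.load(open("w7.pkl","rb")); c1=pickle.load(open("w1.pkl","rb"))
print("ring",onz(c7,(500.7,262.7),.06),tri(c7,(500.7,262.7),c1,(99.4,150.3)))
c=viewer.calibration("wrist"); pickle.dump(c,open("w8.pkl","wb")); print(readout.get_obs()["eef_pos"])
im=viewer.camera("wrist"); cv2.imwrite("pics/w8.png",im[:,:,::-1]); p=proj(c,M);print(p)
cv2.imwrite("pics/c8.png",cv2.convertScaleAbs(im[:,:,::-1],alpha=1.3))
rows([.559,.267,.16],down(20),4)
E
```

```text
clock: 17.83
eef_pos: [0.5376, 0.2841, 0.2104]
tool_rot: [-0.15, 0.988, 0.003, -0.044]
ft_force: [0.0, 0.7, -0.3]
grip_width: 0.0853
ring [0.60829733 0.00071756 0.06      ] [0.60750961 0.00210152 0.05762291]
[0.53756035 0.28407624 0.21037042]
[285.21818477 240.53773413]
4 x [-4.49 -5.91 12.2 ] mm [ 0.0057 -0.0217 -0.0118] max 14.3 1.45
```

View pics/c8.png

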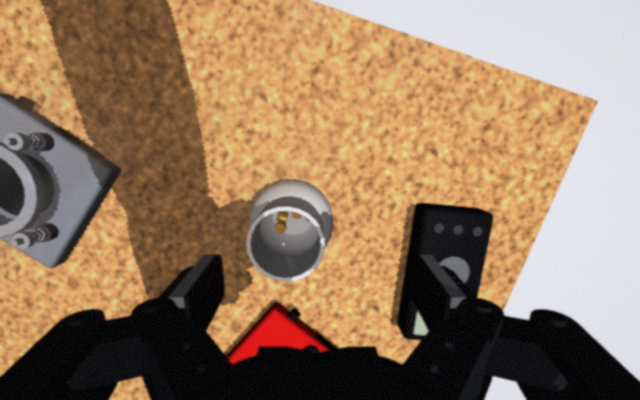

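c8: the flask rim is centred at about (287,244), against a prediction of (285,240.5), which is good to about 2 mm. I'll centre and descend.

```bash
python3 -m crank '-.0045 -.006 .01 .006 -.022 0 -1;-.0045 -.006 .01 .006 -.022 0 -1;-.0045 -.006 .01 .006 -.022 0 -1;-.0045 -.006 .01 .006 -.022 0 -1;0 0 0 0 0 0 -1;0 0 0 0 0 0 -1'
python3 - <<'E'
from h import *
import pickle
c=pickle.load(open("w8.pkl","rb")); print(onz(c,(287,244),.112)); print(readout.get_obs()["eef_pos"])
rows([.560,.267,.16],down(20),1)
rows([.560,.267,.093],down(20),1)
E
```

```text
clock: 18.38
eef_pos: [0.5578, 0.2576, 0.1611]
tool_rot: [-0.147, 0.989, -0.004, -0.003]
ft_force: [-0.8, 0.2, 0.7]
grip_width: 0.0855
[0.56123772 0.26905335 0.112     ]
[0.55775157 0.25759921 0.16113092]
1 x [-4.89  8.35  1.03] mm [-0.0074 -0.0081 -0.0542] max 9.7 3.17
1 x [-5.42  8.86 68.02] mm [-0.0074 -0.0081 -0.0542] max 68.8 3.17
```

```bash
python3 -m crank '-.005 .008 0 -.007 -.008 0 -1;0 0 0 0 0 0 -1;0 0 0 0 0 0 -1'
python3 - <<'E'
from h import *
print(readout.get_obs()["eef_pos"])
rows([.561,.268,.093],down(17),1)
E
```

```text
clock: 18.63
eef_pos: [0.5605, 0.2658, 0.1614]
tool_rot: [-0.145, 0.989, 0.0, -0.001]
ft_force: [-0.3, 0.9, -0.4]
grip_width: 0.0856
[0.56049168 0.26575657 0.16137658]
1 x [-1.22  1.98 68.38] mm [ 0.0004 -0.0012 -0.0048] max 68.4 0.29
```

```bash
python3 -m crank '-.0012 .002 .008 0 0 0 -1;0 0 .01 0 0 0 -1;0 0 .01 0 0 0 -1;0 0 0 0 0 0 -1;0 0 0 0 0 0 -1'
python3 - <<'E'
from h import *
print(readout.get_obs()["eef_pos"])
rows([.561,.268,.093],down(17),1)
E
```

```text
clock: 19.05
eef_pos: [0.5617, 0.2698, 0.1315]
tool_rot: [-0.146, 0.989, 0.001, 0.0]
ft_force: [0.3, -0.3, -0.0]
grip_width: 0.0852
[0.5616728  0.26982861 0.13151745]
1 x [ 1.21 -1.6  38.51] mm [ 0.001   0.001  -0.0032] max 38.6 0.2
```

```bash
python3 -m crank '.001 -.0015 .01 0 0 0 -1;0 0 .01 0 0 0 -1;0 0 .01 0 0 0 -1;0 0 .006 0 0 0 -1;0 0 0 0 0 0 -1;0 0 0 0 0 0 -1'
python3 - <<'E'
from h import *
print(readout.get_obs()["eef_pos"])
rows([.561,.268,.093],down(17),1)
E
```

```text
clock: 19.55
eef_pos: [0.56, 0.2675, 0.0901]
tool_rot: [-0.146, 0.989, 0.0, -0.001]
ft_force: [0.6, 0.1, 0.5]
grip_width: 0.0853
[0.5600074  0.26748337 0.0900798 ]
1 x [-1.09  0.21 -2.92] mm [ 0.0005 -0.0021 -0.0031] max 3.1 0.21
```

```bash
python3 -m crank '0 0 -.003 0 0 0 -1;0 0 0 0 0 0 -.4;0 0 0 0 0 0 0;0 0 0 0 0 0 .5;0 0 0 0 0 0 1;0 0 0 0 0 0 1;0 0 0 0 0 0 1;0 0 0 0 0 0 1'
python3 - <<'E'
from h import *
o=readout.get_obs();print(o["eef_pos"],o["ft_force"])
rows([.561,.268,.16],down(17),5)
E
```

```text
clock: 20.22
eef_pos: [0.5604, 0.2677, 0.0943]
tool_rot: [-0.146, 0.989, 0.0, -0.0]
ft_force: [0.7, 0.1, 0.2]
grip_width: 0.0583
[0.56043669 0.26769911 0.09433067] [0.67470631 0.10904029 0.17878864]
5 x [ -0.12   0.03 -13.13] mm [ 0.0002 -0.0002 -0.0006] max 13.1 0.04
```

```bash
python3 -m crank '0 0 -.008 0 0 0 1;0 0 -.015 0 0 0 1;0 0 -.02 0 0 0 1;0 0 -.02 0 0 0 1;0 0 -.02 0 0 0 1;0 0 -.02 0 0 0 1;0 0 -.01 0 0 0 1;0 0 0 0 0 0 1'
python3 - <<'E'
from h import *
o=readout.get_obs();print(o["eef_pos"],o["ft_force"],o["grip_width"])
rows([.606,.002,.20],down(17),15)
E
```

```text
clock: 20.88
eef_pos: [0.5579, 0.2663, 0.2114]
tool_rot: [-0.146, 0.989, -0.001, -0.005]
ft_force: [0.5, -0.4, -2.5]
grip_width: 0.0582
[0.55791604 0.2662998  0.21137414] [ 0.52857373 -0.42423956 -2.46002285] 0.05822383240367527
15 x [  2.05 -17.79   0.78] mm [-0.     -0.0007 -0.0002] max 17.9 0.04
```

```bash
python3 -m crank '.002 -.0178 0 0 0 0 1;.002 -.0178 0 0 0 0 1;.002 -.0178 0 0 0 0 1;.002 -.0178 0 0 0 0 1;.002 -.0178 0 0 0 0 1;.002 -.0178 0 0 0 0 1;.002 -.0178 0 0 0 0 1;.002 -.0178 0 0 0 0 1;.002 -.0178 0 0 0 0 1;.002 -.0178 0 0 0 0 1;.002 -.0178 0 0 0 0 1;.002 -.0178 0 0 0 0 1;.002 -.0178 0 0 0 0 1;.002 -.0178 0 0 0 0 1;.002 -.0178 0 0 0 0 1;0 0 0 0 0 0 1;0 0 0 0 0 0 1'
python3 - <<'E'
from h import *
o=readout.get_obs();print(o["eef_pos"],o["ft_force"],o["grip_width"])
rows([.606,.002,.165],down(17),2)
E
```

```text
clock: 22.3
eef_pos: [0.6024, -0.0097, 0.2009]
tool_rot: [-0.148, 0.989, -0.0, -0.014]
ft_force: [-0.7, -0.2, -2.3]
grip_width: 0.0582
[ 0.60236178 -0.009701    0.20092377] [-0.72967154 -0.20754614 -2.29554727] 0.05815751143724406
2 x [-3.82  5.02 17.9 ] mm [ 0.0017 -0.0135  0.0002] max 19.0 0.78
```

```bash
python3 -m crank '-.0038 .005 .006 0 -.013 0 1;-.0038 .005 .006 0 -.013 0 1;0 0 0 0 0 0 1;0 0 0 0 0 0 1'
python3 - <<'E'
from h import *
o=readout.get_obs();print(o["eef_pos"],o["ft_force"],o["grip_width"])
rows([.606,.002,.16],down(17),2)
E
```

```text
clock: 22.63
eef_pos: [0.6051, 0.0033, 0.1867]
tool_rot: [-0.148, 0.989, 0.002, -0.002]
ft_force: [-0.7, -0.1, -3.3]
grip_width: 0.0582
[0.60510014 0.00333461 0.18667074] [-0.698825   -0.08693528 -3.25394494] 0.0582236790337992
2 x [-0.27 -0.82 13.33] mm [ 0.0025 -0.0018  0.0003] max 13.4 0.18
```

```bash
python3 -m crank '-.0003 -.0008 .01 0 0 0 1;0 0 .01 0 0 0 1;0 0 .01 0 0 0 1;0 0 0 0 0 0 1;0 0 0 0 0 0 1'
python3 - <<'E'
from h import *
o=readout.get_obs();print(o["eef_pos"],o["ft_force"],o["ft_torque"],o["grip_width"])
rows([.606,.002,.142],down(17),2)
E
```

```text
clock: 23.05
eef_pos: [0.6048, 0.0038, 0.1533]
tool_rot: [-0.149, 0.989, 0.002, -0.003]
ft_force: [0.4, 0.6, -2.8]
grip_width: 0.0583
[0.60476187 0.00384343 0.15327614] [ 0.36001842  0.60304352 -2.75044571] [ 0.03729264 -0.0157745   0.00111126] 0.05833221408401061
2 x [-0.34 -1.09  5.63] mm [ 0.0026 -0.0028  0.0013] max 5.7 0.23
```

```bash
python3 -m crank '-.0006 -.001 .004 .002 -.003 0 1;0 0 .004 0 0 0 1;0 0 0 0 0 0 1;0 0 0 0 0 0 1'; python3 -m crank '0 0 .004 0 0 0 1;0 0 .003 0 0 0 1;0 0 0 0 0 0 1;0 0 0 0 0 0 1'
```

```text
clock: 23.38
eef_pos: [0.6059, 0.0026, 0.1443]
tool_rot: [-0.149, 0.989, 0.001, -0.001]
ft_force: [-0.5, -0.4, -3.1]
grip_width: 0.0582
clock: 23.72
eef_pos: [0.6063, 0.0014, 0.1401]
tool_rot: [-0.148, 0.989, -0.0, 0.0]
ft_force: [-1.0, -0.0, 3.3]
grip_width: 0.0586
```

```bash
python3 -m crank '0 0 .005 0 0 0 1;0 0 .004 0 0 0 1;0 0 0 0 0 0 1;0 0 0 0 0 0 1'; python3 -m crank '0 0 .004 0 0 0 1;0 0 .003 0 0 0 1;0 0 0 0 0 0 1;0 0 0 0 0 0 1'
```

```text
clock: 24.05
eef_pos: [0.6062, 0.0013, 0.1332]
tool_rot: [-0.148, 0.989, -0.0, 0.001]
ft_force: [-2.9, -0.3, 5.7]
grip_width: 0.0579
clock: 24.38
eef_pos: [0.606, 0.0013, 0.1317]
tool_rot: [-0.149, 0.989, -0.0, 0.003]
ft_force: [-3.6, -0.8, 6.2]
grip_width: 0.0584
```

```bash
python3 -m crank '.0014 .0004 .004 0 -.003 0 1;0 0 .004 0 0 0 1;0 0 .003 0 0 0 1;0 0 .003 0 0 0 1'; python3 -m crank '0 0 .004 0 0 0 1;0 0 .004 0 0 0 1;0 0 .004 0 0 0 1'
```

```text
clock: 24.72
eef_pos: [0.6058, 0.0014, 0.1295]
tool_rot: [-0.149, 0.989, -0.001, 0.01]
ft_force: [-8.3, -1.5, 16.9]
grip_width: 0.058
clock: 24.97
eef_pos: [0.6057, 0.0015, 0.1293]
tool_rot: [-0.149, 0.989, -0.001, 0.014]
ft_force: [-10.3, -1.0, 22.1]
grip_width: 0.0583
```

```bash
python3 -m crank '.002 .0005 .003 0 .025 0 1;.001 0 .003 0 .01 0 1;0 0 .003 0 0 0 1'; python3 - <<'E'
from h import *
o=readout.get_obs();print(o["ft_force"],o["ft_torque"])
rows([.606,.001,.129],down(17),1)
E
```

```text
clock: 25.22
eef_pos: [0.6066, 0.0018, 0.1296]
tool_rot: [-0.149, 0.989, -0.004, 0.003]
ft_force: [-10.1, -0.8, 20.8]
grip_width: 0.0584
[-10.05317152  -0.8141911   20.77438622] [-0.05699237  2.39547462  0.02573986]
1 x [ 0.77 -0.62  0.55] mm [-0.0085  0.0057  0.0015] max 1.1 0.59
```

```bash
python3 -m crank '.004 .001 .001 .003 .005 0 1;.003 .001 .002 0 .003 0 1;.001 0 .003 0 0 0 1'
```

```text
clock: 25.47
eef_pos: [0.6054, 0.002, 0.1304]
tool_rot: [-0.148, 0.989, -0.007, 0.009]
ft_force: [-5.6, 0.5, 8.4]
grip_width: 0.0584
```

```bash
python3 -m crank '.002 0 .003 0 .004 0 1;0 0 .003 0 0 0 1'
```

```text
clock: 25.63
eef_pos: [0.6058, 0.0021, 0.1294]
tool_rot: [-0.149, 0.989, -0.007, 0.011]
ft_force: [-11.1, -1.1, 23.7]
grip_width: 0.0583
```

```bash
python3 -m crank '.002 0 -.004 .006 .012 0 1;.005 .001 -.002 .004 .008 0 1;.004 0 0 0 0 0 1;0 0 0 0 0 0 1'; python3 - <<'E'
from h import *
rows([.604,.002,.130],down(17),1)
E
```

```text
clock: 25.97
eef_pos: [0.6044, 0.0025, 0.1417]
tool_rot: [-0.149, 0.989, -0.013, 0.015]
ft_force: [-2.3, -1.7, 2.5]
grip_width: 0.0588
1 x [8.600e-01 1.000e-02 1.172e+01] mm [-0.0294  0.0261  0.0021] max 11.8 2.25
```

```bash
python3 -m crank '.001 0 0 -.029 .026 0 1;0 0 0 0 0 0 1;0 0 0 0 0 0 1'; python3 - <<'E'
from h import *
print(readout.get_obs()["ft_torque"])
rows([.604,.002,.130],down(17),1)
E
```

```text
clock: 26.22
eef_pos: [0.6055, 0.0011, 0.1414]
tool_rot: [-0.149, 0.989, -0.002, 0.002]
ft_force: [-0.2, -0.4, 1.5]
grip_width: 0.0581
[ 0.21104527 -0.0715922  -0.02459   ]
1 x [ 1.25  1.37 11.37] mm [-0.0042  0.0032  0.0017] max 11.5 0.31
```

```bash
python3 -m crank '.001 .0007 .005 -.002 .003 0 1;0 0 .005 0 .003 0 1;0 0 .004 0 .003 0 1;0 0 .004 0 .003 0 1;0 0 .004 0 .004 0 1'; python3 -m crank '0 0 .004 0 .005 0 1;0 0 .003 0 .005 0 1'
```

```text
clock: 26.63
eef_pos: [0.6066, 0.0017, 0.1293]
tool_rot: [-0.149, 0.989, -0.003, -0.0]
ft_force: [-8.1, -0.6, 25.7]
grip_width: 0.0583
clock: 26.8
eef_pos: [0.6063, 0.0017, 0.1295]
tool_rot: [-0.149, 0.989, -0.005, -0.002]
ft_force: [-3.2, -0.2, 13.2]
grip_width: 0.0582
```

```bash
python3 - <<'E'
from h import *
s=viewer.camera("scene");t=viewer.camera("top");w=viewer.camera("wrist")
for i in range(10): viewer.camera("scene")
o=readout.get_obs();print(o["clock"],o["eef_pos"],o["ft_force"],o["ft_torque"],o["grip_width"],o["tool_rot"].round(4))
k=lambda x,a,b,h:cv2.resize(x[b-h:b+h,a-h:a+h],(300,300),interpolation=cv2.INTER_CUBIC)
m=np.vstack([np.hstack([k(s,288,220,35),k(s,225,285,40)]),np.hstack([k(t,363,208,35),cv2.resize(w,(300,300))])])
cv2.imwrite("pics/m9.png",cv2.convertScaleAbs(m[:,:,::-1],alpha=1.4))
E
```

```text
27.45 [0.60649052 0.00173625 0.12943524] [-3.82223962 -0.65343541 18.98627872] [ 0.03446264  1.03990654 -0.05188138] 0.05826322702221672 [-0.1486  0.9889 -0.0048 -0.0023]
```

View pics/m9.png

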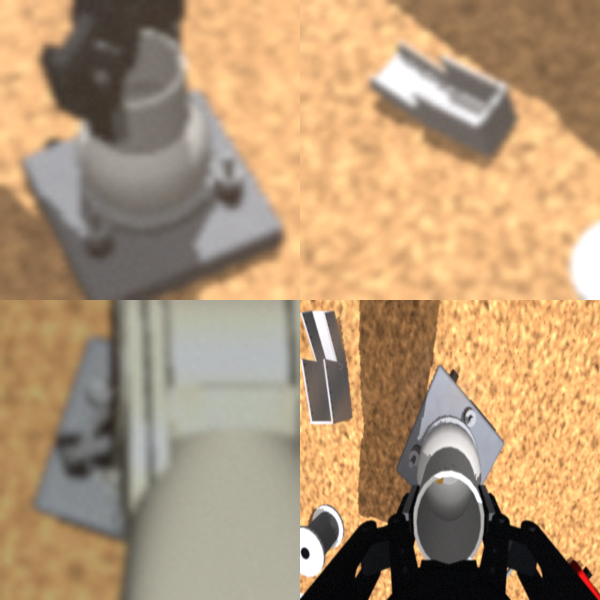

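m9: the flask sits upright in the grey shaker's ring with the ring down, the cup stands apart upright and empty, and a spacer shows inside the flask. The push held at 19 N for 0.65 s, so I'll hand in.

```bash
python3 -c "
from workcell import order; print(order.job_done())"
```

```text
the job is handed in; nothing more can be done
None
```

I tipped the spacers into the white flask and stood the empty cup back on the bench, upright and released. I then seated the flask in the grey shaker's ring, pressed it down and handed the job in at 27.5 s while still pressing; no verdict came back.

**Last checks**
- **Push:** it held steady at about 19 N for the 0.65 s before hand-in.
- **Ring travel:** the tool went down 11.8 mm from first contact, then met a firm stop, so the ring should be fully down (12 mm).
- **Flask tilt:** the tool was within about 1 degree of vertical, and the pictures show the flask upright in the ring.
- **Cup:** the pictures show it upright, empty and clear of the arm.
- **Bystanders:** they looked unmoved after the cup was set down. I did not measure them, and the last pictures did not show them all.

**Disagreed or not confirmed**
- **Pour:** the lip drifted about 24 mm further out than commanded during the last tilt, past the flask rim. The cup was empty afterwards, brass showed inside the flask and none showed on the bench. I could make out only about five spacers, so the count of six is not confirmed.
- **Pressing:** a sideways force of about 10 N built up on the first press. I released, straightened the tool and pressed again, which left about 4 N sideways.
- **Centring:** how well the flask is centred on the ring comes from tool readings and earlier pictures; I did not measure it directly at the end.

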